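Swap the run-out fruit jar in the cold caddy

ROBOT

A 7-joint arm with a two-finger parallel gripper is mounted at the origin on the work surface. World frame = base frame: x ahead of the robot, y to its left, z up, the work surface at z = 0. Lengths are in m, angles in rad, forces in N, time in s.
With the tool pointing down it reaches from about 0.425 to 0.925 m from the base axis. Payload 6.8 kg.
Tool frame: the origin (TCP) lies at the very end of the fingers, on their centre line; the grasp point (between the pads) lies 19 mm behind it; z points along the fingers, y is the line along which they close (so a half turn about z gives the same grasp; the last joint's range is limited). The gripper opens to 85 mm and grips with 20 to 120 N. Pads are 22 mm wide; open, the fingers measure 114 mm over their backs; the gripper's body (76 mm by 85 mm) begins 54 mm behind the grasp point. The pads swing forward as they close: fully open they stand 13 mm farther back than shut.
Start: joints at [0.992, 0.477, 0.022, 1.555, -0.011, 1.109, -0.083], TCP at [0.306, -0.602, 0.231] pointing down, gripper open.
Joint ranges: [-2.96, 2.96], [-0.34, 2.1], [-1.41, 1.46], [0.24, 2.44], [-1.37, 4.51], [0.17, 1.92], [-2.96, 2.96]. Speed limits (rad/s): [2.39, 2.39, 3.14, 3.14, 3.14, 3.14, 3.14].

INTERFACE

Orientations are given as a rotation vector (axis times angle).
In Python, from bench import r gives the robot as it stands.
- The arm moves only by the shell command python3 -m jog 'ROWS' [FORCE]. ROWS is JSON, a list of rows, each an object of numbers: "fingers": the finger opening in m, from 0 to 0.0854; "x", "y", "z": the shift along the tool's x, y, z in m; "rx", "ry", "rz": the turn, a rotation vector about the tool's x, y, z in degrees. In form: [{"fingers": .., "x": .., "y": .., "z": .., "rx": .., "ry": .., "rz": ..}, ...]. A call has 1 to 8 rows; each row shifts and turns the commanded pose from where the row before left it, along the tool's axes as they then stand; what a row does not reach is not made up. A row lasts 1/8 s, in which the tool goes at most 62.5 mm and 10.7 degrees, less where a joint would pass 70% of its speed; a pose out of reach is approached as far as the arm can. A call is refused whole if a number of a shift passes 0.0625 or a number of a turn 10.7, either way. A call with a gripper value outside its range is refused whole. The fingers move at their own pace and stop on an object; FORCE is the grip in N (left out, the last holds). Time passes only in rows, so rows that do not move let the fingers close. It gives the time, the measured TCP pose, the force, the opening and the grip force at its end, in the units of the state.
- r.get_obs(): the state, without advancing time (a new reading comes with each control period).
- r.grab_frame(name): name is "scene" or "top"; returns (picture, depth): 420x560x3 uint8, red, green, blue; 420x560 float32, m along the optical axis (not along the pixel's ray), 0 where there is no reading.
- r.get_calibration(name): a dict with "mtx" (3x3 intrinsics, pixels), "dist" ([k1, k2, p1, p2, k3] as OpenCV has them; the pictures are not rectified), "extrinsics" (4x4, takes a point from camera to world coordinates). Camera axes: x right, y down, z forward; pixel columns grow to the right and rows downward; lengths in m; the calibration is good to about 2 mm. A picture is of the moment at which its call begins. get_calibration takes no time and is no camera call.
- r.hand_in(): hands the job in; it is judged then, once.
Trained networks look in the newest picture that a camera, given by its name, has taken for a name from the list of things; names that differ only in an ending like _2 or _b are one class to them, and where a whole thing is asked for, a point or a joint stands for the part that bears it (a point fixed in the world has none). Each returns a list of dicts, best first, with "score" (0 to 1); they miss things now and then, are a little off and sometimes report something else, mostly with a low value. They report only what shows in the picture. A call takes as long as a camera call. They do not tell look-alikes from the thing itself.
- r.search_frame(target, camera): "xyz" ([x, y, z] in m, in world coordinates, good to about 4 mm: the middle of the surface that is visible of it).
- r.landmark_of(target, camera): "xyz" ([x, y, z] in m, in world coordinates, good to about 4 mm: a listed point, or the origin of a listed thing).
The state is a dict: "clock": time; "joints": joint angles; "qvel": joint speeds; "tau": joint torques, N m; "tcp_pos": TCP position; "orientation": TCP orientation; "contact_force": force on the tool from outside, world axes, zero at the start; "moment": the same for the moment, N m; "grip_width": finger opening in m; "gripper_force": force on a finger pad.
Only numpy, scipy, OpenCV 4.12 (cv2) and the standard library are available. Lean on these libraries where they do the work, as an engineer would, in place of code of your own. Each camera call takes 0.05 s, during which the arm holds its last target. There are 200 camera calls.

TASK

One of the four closed white jars in the steel cold caddy has run out of frozen fruit; they look alike, so heft them to find the light one. Stand the light jar upright in the grey wash-up tub and set the full jar from the wooden tray down fully home in the empty well, with the other three jars fully home in the caddy too. Set jars down rather than dropping them, keep them upright, and do not knock or shift the beakers, bottle, lids or tumbler.

Things in the scene. Friction and masses are not known exactly. Their poses are not given: they have to be found in the camera images.
- caddy: fixed stainless cold caddy, 215 mm (its x) by 315 mm (its y) by 72 mm tall, with a 6 mm rim and six round wells of 77 mm diameter, 60 mm deep (floor 12 mm above the counter), centred at x = -47.5 or 47.5 mm, y = -95, 0 or 95 mm in its frame. Four hold the jars, two hold steel beakers. Origin: centre of the underside; z up
- jar_a: one of four look-alike white jars with tight grey screw lids, in caddy wells. Body 68 mm diameter; lid 64 mm diameter, from 100 to 124 mm above the underside (the jar's height). Origin: centre of the underside; z up. Three hold a loose block of frozen fruit (3 mm side play, 8 mm above) and weigh 0.31 to 0.38 kg in all; the fourth, any one of the four, holds a scrap: 0.11 kg.
- jar_b: one of four look-alike white jars with tight grey screw lids, in caddy wells. Body 68 mm diameter; lid 64 mm diameter, from 100 to 124 mm above the underside (the jar's height). Origin: centre of the underside; z up. Three hold a loose block of frozen fruit (3 mm side play, 8 mm above) and weigh 0.31 to 0.38 kg in all; the fourth, any one of the four, holds a scrap: 0.11 kg.
- jar_c: one of four look-alike white jars with tight grey screw lids, in caddy wells. Body 68 mm diameter; lid 64 mm diameter, from 100 to 124 mm above the underside (the jar's height). Origin: centre of the underside; z up. Three hold a loose block of frozen fruit (3 mm side play, 8 mm above) and weigh 0.31 to 0.38 kg in all; the fourth, any one of the four, holds a scrap: 0.11 kg.
- jar_d: one of four look-alike white jars with tight grey screw lids, in caddy wells. Body 68 mm diameter; lid 64 mm diameter, from 100 to 124 mm above the underside (the jar's height). Origin: centre of the underside; z up. Three hold a loose block of frozen fruit (3 mm side play, 8 mm above) and weigh 0.31 to 0.38 kg in all; the fourth, any one of the four, holds a scrap: 0.11 kg.
- spare: the full replacement jar on the tray: same shape and size as the jars in the caddy, 0.36 kg. Origin: centre of the underside; z up the jar
- tub: fixed grey plastic wash-up tub, open on top, 280 mm (its x) by 200 mm (its y) by 95 mm tall outside, walls 4 mm with a 12 mm wider rolled rim, inner floor 4 mm above its origin. It stands to the left or to the right of the caddy. Origin: centre of the underside on the counter; z up
- tumbler: bystander: a white plastic tumbler, 74 mm diameter at the rim, 88 mm tall, standing in the tub anywhere along its length. Origin: centre of the underside
- tray: fixed brown wooden serving tray, 280 mm (its x) by 200 mm (its y), 6 mm thick with a 16 mm high edge. It stands on the other side of the caddy from the tub. The spare jar, the bottle and the stack of lids stand on it roughly in a row along its x axis, in any order, about 90 mm apart. Origin: centre of the underside on the counter; z up
- bottle: bystander: small amber glass bottle with a white cap, 56 mm diameter, 165 mm tall, on the tray. Origin: centre of the underside
- lids: bystander: stack of black cup lids, 72 mm diameter, 45 mm tall, on the tray. Origin: centre of the underside
- beaker_1: bystander: open steel beaker, 60 mm diameter at the rim, 96 mm tall, standing in a well of the caddy. Origin: centre of the underside
- beaker_2: bystander: open steel beaker, 60 mm diameter at the rim, 96 mm tall, standing in a well of the caddy. Origin: centre of the underside
Mind the look-alikes: they are no part of the job. Leave any purple look-alike of the jar_c alone. What is shaped like the jar_b but pink is not meant.

How it is judged:
By the outcome, as a careful person would: the job done as asked, in the order asked, and still so for the second after the job is handed in, with the robot touching nothing.
It also fails if it takes over 72 s, if anything falls off the work surface, if the arm or the gripper's body presses on something with over 40 N, if the wrist force passes 120 N, or if a joint passes its speed limit or range.

## Working session

There is one attempt and no reset: what is moved stays moved. The work goes in short steps, Python scripts to look and compute and a shell command to move; the robot and the scene stay as the last step left them, time stands still between calls to the robot, and variables do not carry over. Pictures are saved under pics/ and viewed, at most 10 in all, crops included, and the job is handed in when it is done.

```bash
mkdir -p pics; ls
python3 - <<'E'
from bench import r
import cv2,json
o=r.get_obs(); print({k:(v if not hasattr(v,'tolist') else v.tolist()) for k,v in o.items()})
for c in("top","scene"):
    p,d=r.grab_frame(c); cv2.imwrite(f"pics/{c}0.png",p[...,::-1])
    k=r.get_calibration(c); print(c,k)
    for t in("caddy","jar_a","spare","tub","tumbler","tray","bottle","lids","beaker_1"):
        print(t,[([round(float(x),3) for x in q["xyz"]],round(q["score"],2)) for q in r.landmark_of(t,c)])
E
```

```text
pics
{'clock': 0.0, 'joints': [0.9918962723489377, 0.4778115529026374, 0.02236424326625974, 1.5564446310226991, -0.011492065189719161, 1.1093091410034812, -0.08310905883011317], 'qvel': [0.0006659646252413538, 0.0018570116127995947, -0.00035694125631623044, 0.0008402765532329107, 0.0002420862039406318, -0.0014146502775294382, -0.000979729398409691], 'tau': [-0.0003445817310421262, -59.644378423690796, 1.6080683469772339, -28.11952829360962, 0.012536542781163007, 0.00916729448363185, -2.0145000121374323e-05], 'tcp_pos': [0.3058820975084219, -0.6010509987384723, 0.23032140435180976], 'orientation': [-3.053250756596821, -0.7323030484378265, 0.0009108361121083642], 'contact_force': [0.4503916568956607, -0.03983241259227918, -0.026511218168235623], 'moment': [0.028119774224050015, 0.07348645981190585, -0.000996291311448332], 'gripper_force': 0.0, 'grip_width': 0.08512426487516908}
top {'mtx': array([[541.22535032,   0.        , 284.01382473],
       [  0.        , 541.22535032, 204.9348352 ],
       [  0.        ,   0.        ,   1.        ]]), 'dist': array([-0.00813444,  0.        ,  0.
[... 1492 characters left out ...]
  0.        ,  0.        ,  1.        ]])}
caddy [([0.557, -0.0, 0.003], 0.95)]
jar_a [([0.506, 0.09, 0.009], 0.93), ([0.512, -0.007, 0.012], 0.9), ([0.378, 0.066, -0.001], 0.86), ([0.355, -0.064, 0.002], 0.85), ([0.612, -0.0, 0.011], 0.76), ([0.606, 0.091, 0.015], 0.65), ([0.696, 0.232, -0.002], 0.62)]
spare [([0.415, -0.309, 0.007], 0.92)]
tub [([0.473, 0.333, 0.003], 0.74)]
tumbler [([0.412, -0.311, 0.005], 0.72), ([0.437, 0.298, 0.008], 0.67)]
tray [([0.503, -0.326, -0.003], 0.59)]
bottle [([0.502, 0.091, 0.009], 0.71), ([0.507, -0.334, 0.005], 0.7), ([0.61, 0.001, 0.011], 0.25)]
lids [([0.592, -0.334, 0.007], 0.9)]
beaker_1 [([0.605, -0.097, 0.011], 0.67), ([0.513, -0.097, 0.01], 0.62)]
```

View pics/top0.png

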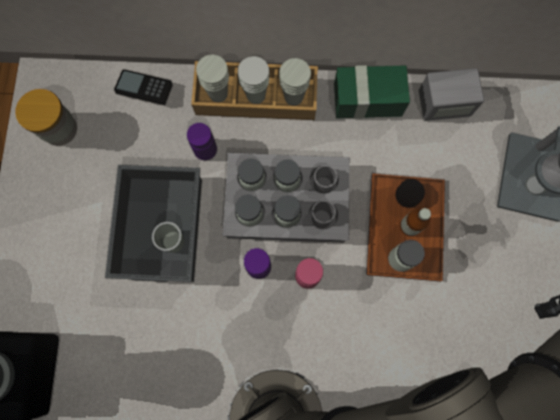

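View pics/scene0.png

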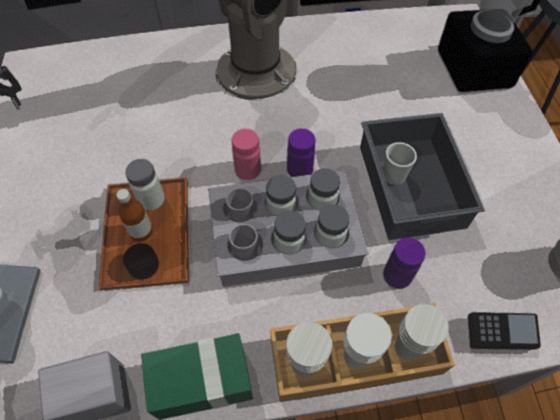

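The top picture shows the caddy at about (288,195). Its four grey-lidded jars are at (250,173), (288,175), (249,209) and (287,210), with the beakers at (325,177) and (323,213). The tub is at (153,222) with the tumbler at (166,236). On the tray, the spare is at (408,255), the bottle at (420,218) and the lids at (410,192).

These could be mistaken for the jars:
- purple at (202,140) and (257,263)
- pink at (309,272)
- white crate jars at (212,72), (253,72) and (295,75), which are outside the caddy
- the white tumbler

I choose the four grey-lidded jars in the wells and the spare on the tray.

```bash
cat > h.py <<'E'
from bench import r
import numpy as np, cv2
from scipy.spatial.transform import Rotation as R
def cloud(c,save=None):
    p,d=r.grab_frame(c); k=r.get_calibration(c)
    if save: cv2.imwrite(save,p[...,::-1])
    v,u=np.nonzero(d>0); z=d[v,u]
    n=cv2.undistortPoints(np.c_[u,v].astype(float)[:,None],k["mtx"],k["dist"])[:,0]
    P=np.c_[n*z[:,None],z]; E=k["extrinsics"]
    return P@E[:3,:3].T+E[:3,3],p[v,u]
def top(P,xy,zt,rad=.045,tol=.006):
    for _ in range(4):
        s=P[(np.hypot(*(P[:,:2]-xy).T)<rad)&(abs(P[:,2]-zt)<tol)]
        if len(s)<10:return None,0,0,0
        xy=s[:,:2].mean(0)
    c,rr=cv2.minEnclosingCircle(s[:,:2].astype(np.float32))
    return xy,rr,s[:,2].mean(),len(s)
def go(x,y,z,yaw=None):
    "tool-frame shift from the commanded/measured pose to world x,y,z; tool y axis at angle yaw (deg)"
    o=r.get_obs(); M=R.from_rotvec(o["orientation"])
    print("tool x",M.as_matrix()[:,0].round(3),"z",M.as_matrix()[:,2].round(3),"shift",M.inv().apply(np.array([x,y,z])-o["tcp_pos"]).round(4))
def st():
    o=r.get_obs(); M=R.from_rotvec(o["orientation"]).as_matrix()
    print("t",round(o["clock"],2),"tcp",np.round(o["tcp_pos"],4),"y-ang",round(np.degrees(np.arctan2(M[1,1],M[0,1])),1),"tilt",M[:2,2].round(3),"F",np.round(o["contact_force"],2),"w",round(o["grip_width"],4),"g",round(o["gripper_force"],1),"q",np.round(o["joints"],2))
E
python3 - <<'E'
from h import *
for c in("top","scene"):
    P,col=cloud(c,f"pics/{c}1.png")
    for n,xy,zt in[("A",(.511,.092),.136),("B",(.513,-.003),.136),("C",(.609,0),.136),("D",(.607,.093),.136),("spare",(.415,-.31),.130),("bk1",(.604,-.098),.108),("bk2",(.512,-.098),.108),("bottle",(.505,-.335),.171),("lids",(.591,-.332),.051),("tumbler",(.437,.297),.092)]:
        a=top(P,np.array(xy),zt); print(c,n,a[0].round(4) if a[0] is not None else None,round(a[1],4),np.round(a[2],4),a[3])
    for n,(x0,x1,y0,y1,z0,z1) in dict(caddy=(.42,.7,-.2,.2,.066,.078),tub=(.3,.65,.19,.48,.089,.101)).items():
        s=P[(P[:,0]>x0)&(P[:,0]<x1)&(P[:,1]>y0)&(P[:,1]<y1)&(P[:,2]>z0)&(P[:,2]<z1)]
        q=np.percentile(s[:,:2],[.5,99.5],axis=0); print(c,n,cv2.minAreaRect(s[:,:2].astype(np.float32)),q.round(3).tolist(),len(s))
im=cv2.imread("pics/top1.png")[130:300,90:470]; cv2.imwrite("pics/crop1.png",cv2.resize(im,None,fx=2.1,fy=2.1,interpolation=cv2.INTER_CUBIC))
st()
E
```

```text
top A [0.5108 0.0916] 0.0327 0.1367 496
top B [ 0.5135 -0.0064] 0.0325 0.1369 504
top C [ 0.6071 -0.0023] 0.0326 0.1368 482
top D [0.605  0.0908] 0.0326 0.1368 473
top spare [ 0.4163 -0.3111] 0.0329 0.1309 521
top bk1 [ 0.608  -0.1006] 0.0305 0.108 102
top bk2 [ 0.5152 -0.0984] 0.0302 0.1085 98
top bottle [ 0.5056 -0.335 ] 0.0136 0.172 93
top lids [ 0.593  -0.3317] 0.0363 0.0515 510
top tumbler [0.4378 0.2977] 0.0372 0.0918 153
top caddy ((0.57354336977005, 0.01635342836380005), (0.2506107985973358, 0.36600708961486816), 0.3033820390701294) [[0.449, -0.165], [0.673, 0.157]] 5850
top tub ((0.4717899560928345, 0.33306601643562317), (0.297224223613739, 0.21915744245052338), 0.21915939450263977) [[0.324, 0.224], [0.619, 0.441]] 1974
scene A [0.512  0.0928] 0.0337 0.1363 596
scene B [ 0.5151 -0.0053] 0.0333 0.1362 602
scene C [ 6.085e-01 -6.000e-04] 0.0338 0.1361 692
scene D [0.6064 0.0919] 0.0329 0.1363 678
scene spare [ 0.4185 -0.3115] 0.0337 0.1297 538
scene bk1 [ 0.6061 -0.0993] 0.0305 0.107 180
scene bk2 [ 0.5135 -0.0966] 0.0311 0.1069 165
scene bottle [ 0.5067 -0.3351] 0.0138 0.1709 115
scene lids [ 0.595  -0.3303] 0.0365 0.0504 720
scene tumbler [0.4352 0.3004] 0.0398 0.0909 199
scene caddy ((0.5731545090675354, 0.017596349120140076), (0.2561071515083313, 0.36193645000457764), 0.5510575175285339) [[0.449, -0.162], [0.672, 0.159]] 6858
scene tub ((0.4696200489997864, 0.33483725786209106), (0.2999172508716583, 0.2181108295917511), 0.3760887086391449) [[0.322, 0.227], [0.618, 0.443]] 2178
t 1.1 tcp [ 0.3062 -0.6015  0.2313] y-ang -63.0 tilt [-0.  0.] F [ 0.31 -0.6  -0.08] w 0.0855 g 0.0 q [ 0.99  0.48  0.02  1.56 -0.01  1.11 -0.08]
```

View pics/crop1.png

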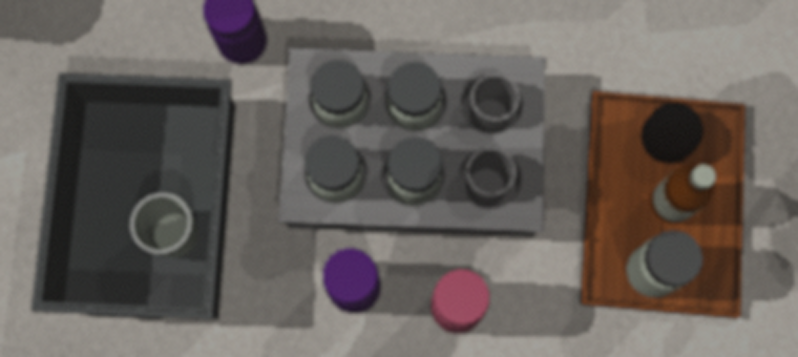

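The crop agrees. It shows the four grey-lidded jars in the caddy's left and middle columns, at crop pixels (338,90), (414,88), (334,165) and (413,165). The spare is at (668,258) beside the bottle, and purple and pink stand outside the caddy. I'll grip diagonally so the fingers pass between neighbouring jars, and go to the front middle jar B first.

```bash
python3 -m jog '[{"fingers":0.085,"rz":-9},{"rz":-9},{"x":0.0516,"y":-0.0249},{"x":0.0516,"y":-0.0249},{"x":0.0516,"y":-0.0249},{"x":0.0516,"y":-0.0249},{"x":0.0516,"y":-0.0249},{"x":0.0516,"y":-0.0249}]' 40
python3 -m jog '[{"x":0.0516,"y":-0.0249},{"x":0.0516,"y":-0.0249},{"x":0.0516,"y":-0.0249},{"x":0.0516,"y":-0.0249},{"x":0.0516,"y":-0.0249},{}]'
python3 -c "
from h import *
st();go(.5143,-.0059,.085)"
```

```text
t 1.1 tcp [ 0.3062 -0.6015  0.2313] y-ang -63.0 tilt [-0.  0.] F [ 0.31 -0.6  -0.08] w 0.0855 g 0.0 q [ 0.99  0.48  0.02  1.56 -0.01  1.11 -0.08]
tool x [0.891 0.454 0.   ] z [-0.  0. -1.] shift [ 0.4556 -0.4364  0.1463]validation failed for argument at $[0]...
validation failed for argument at $[0]...
```

```bash
python3 -m jog '[{"fingers":0.085,"x":0,"y":0,"z":0,"rx":0,"ry":0,"rz":-9},{"fingers":0.085,"x":0,"y":0,"z":0,"rx":0,"ry":0,"rz":-9}]' 40; python3 -m jog '[{"x":0.0516,"y":-0.0249,"z":0,"rx":0,"ry":0,"rz":0},{"x":0.0516,"y":-0.0249,"z":0,"rx":0,"ry":0,"rz":0}]'
```

```text
clock: 1.35
tcp_pos: [0.3063, -0.6016, 0.2313]
orientation: [2.899, 1.209, -0.0]
contact_force: [1.0, 0.1, -0.4]
grip_width: 0.0851
gripper_force: 0.0validation failed for argument at $[0]...
```

```bash
python3 -m jog '[{"fingers":0.085,"x":0.0516,"y":-0.0249,"z":0,"rx":0,"ry":0,"rz":0},{"fingers":0.085,"x":0.0516,"y":-0.0249,"z":0,"rx":0,"ry":0,"rz":0},{"fingers":0.085,"x":0.0516,"y":-0.0249,"z":0,"rx":0,"ry":0,"rz":0},{"fingers":0.085,"x":0.0516,"y":-0.0249,"z":0,"rx":0,"ry":0,"rz":0},{"fingers":0.085,"x":0.0516,"y":-0.0249,"z":0,"rx":0,"ry":0,"rz":0},{"fingers":0.085,"x":0.0516,"y":-0.0249,"z":0,"rx":0,"ry":0,"rz":0},{"fingers":0.085,"x":0.0516,"y":-0.0249,"z":0,"rx":0,"ry":0,"rz":0},{"fingers":0.085,"x":0.0516,"y":-0.0249,"z":0,"rx":0,"ry":0,"rz":0}]'
python3 -m jog '[{"fingers":0.085,"x":0.0516,"y":-0.0249,"z":0,"rx":0,"ry":0,"rz":0},{"fingers":0.085,"x":0.0516,"y":-0.0249,"z":0,"rx":0,"ry":0,"rz":0},{"fingers":0.085,"x":0.0516,"y":-0.0249,"z":0,"rx":0,"ry":0,"rz":0},{"fingers":0.085,"x":0,"y":0,"z":0,"rx":0,"ry":0,"rz":0}]'
python3 -c "
from h import *
st();go(.5143,-.0059,.085)"
```

```text
clock: 2.35
tcp_pos: [0.458, -0.1672, 0.2317]
orientation: [2.902, 1.201, 0.001]
contact_force: [1.4, 0.2, 0.2]
grip_width: 0.0848
gripper_force: 0.0
clock: 2.85
tcp_pos: [0.5153, -0.0011, 0.2318]
orientation: [-2.896, -1.213, -0.004]
contact_force: [-0.2, -0.2, 0.3]
grip_width: 0.085
gripper_force: 0.0
t 2.85 tcp [ 0.5153 -0.0011  0.2318] y-ang -44.5 tilt [0.002 0.002] F [-0.16 -0.23  0.33] w 0.085 g 0.0 q [ 0.22  0.24 -0.4   1.91  0.11  1.01 -1.  ]
tool x [0.701 0.713 0.003] z [ 0.002  0.002 -1.   ] shift [-0.0045  0.0027  0.1468]
```

```bash
python3 -m jog '[{"fingers":0.085,"x":-0.0045,"y":0.0027,"z":0.045,"rx":0,"ry":0,"rz":0},{"fingers":0.085,"x":0,"y":0,"z":0.03,"rx":0,"ry":0,"rz":0},{"fingers":0.085,"x":0,"y":0,"z":0,"rx":0,"ry":0,"rz":0}]'
python3 -c "
from h import *
st();go(.5143,-.0059,.085)"
```

```text
clock: 3.22
tcp_pos: [0.5109, -0.0129, 0.1545]
orientation: [-2.902, -1.199, 0.007]
contact_force: [0.8, 0.4, -0.0]
grip_width: 0.085
gripper_force: 0.0
t 3.23 tcp [ 0.5109 -0.0129  0.1545] y-ang -45.1 tilt [-0.005 -0.   ] F [ 0.75  0.39 -0.04] w 0.085 g 0.0 q [ 0.22  0.33 -0.38  1.99  0.16  0.85 -1.03]
tool x [ 0.708  0.706 -0.004] z [-0.005 -0.    -1.   ] shift [ 0.0076 -0.0024  0.0695]
```

```bash
python3 -m jog '[{"fingers":0.085,"x":0,"y":0,"z":0,"rx":0,"ry":0,"rz":0},{"fingers":0.085,"x":0,"y":0,"z":0,"rx":0,"ry":0,"rz":0}]'
python3 -c "
from h import *
for i in range(3): st();go(.5143,-.0059,.085); r.grab_frame('top')"
```

```text
clock: 3.48
tcp_pos: [0.5139, -0.0119, 0.1579]
orientation: [2.902, 1.201, 0.004]
contact_force: [0.3, -1.0, -0.1]
grip_width: 0.0851
gripper_force: 0.0
t 3.48 tcp [ 0.5139 -0.0119  0.1579] y-ang -45.0 tilt [ 0.003 -0.   ] F [ 0.33 -1.04 -0.05] w 0.0851 g 0.0 q [ 0.22  0.33 -0.38  1.99  0.16  0.85 -1.03]
tool x [0.708 0.707 0.002] z [ 0.003 -0.    -1.   ] shift [ 0.0043 -0.0041  0.0729]
t 3.52 tcp [ 0.5138 -0.0118  0.1577] y-ang -45.0 tilt [ 0.003 -0.   ] F [-0.11  0.97  0.83] w 0.085 g 0.0 q [ 0.22  0.33 -0.38  1.99  0.16  0.85 -1.03]
tool x [0.708 0.707 0.002] z [ 0.003 -0.    -1.   ] shift [ 0.0044 -0.004   0.0727]
t 3.58 tcp [ 0.5136 -0.0118  0.1575] y-ang -45.0 tilt [ 0.002 -0.   ] F [0.06 0.38 0.14] w 0.0852 g 0.0 q [ 0.22  0.33 -0.38  1.99  0.16  0.85 -1.03]
tool x [0.708 0.707 0.001] z [ 0.002 -0.    -1.   ] shift [ 0.0046 -0.0038  0.0725]
```

```bash
python3 -m jog '[{"fingers":0.085,"x":0.0045,"y":-0.004,"z":0,"rx":0,"ry":0,"rz":0},{"fingers":0.085,"x":0,"y":0,"z":0.04,"rx":0,"ry":0,"rz":0},{"fingers":0.085,"x":0,"y":0,"z":0.0325,"rx":0,"ry":0,"rz":0},{"fingers":0.085,"x":0,"y":0,"z":0,"rx":0,"ry":0,"rz":0},{"fingers":0.085,"x":0,"y":0,"z":0,"rx":0,"ry":0,"rz":0}]' 40
python3 - <<'E'
from h import *
st();go(.5143,-.0059,.085)
p,d=r.grab_frame("scene"); cv2.imwrite("pics/s2.png",cv2.resize(p[120:300,180:400,::-1],None,fx=3,fy=3))
E
```

```text
clock: 4.25
tcp_pos: [0.514, -0.0053, 0.0848]
orientation: [2.902, 1.202, 0.002]
contact_force: [0.5, 0.4, 0.7]
grip_width: 0.0853
gripper_force: 0.0
t 4.25 tcp [ 0.514  -0.0053  0.0848] y-ang -45.0 tilt [0.001 0.   ] F [0.51 0.39 0.65] w 0.0853 g 0.0 q [ 0.17  0.44 -0.35  2.04  0.23  0.7  -1.11]
tool x [0.707 0.707 0.001] z [ 0.001  0.    -1.   ] shift [-0.0002  0.0006 -0.0002]
```

View pics/s2.png

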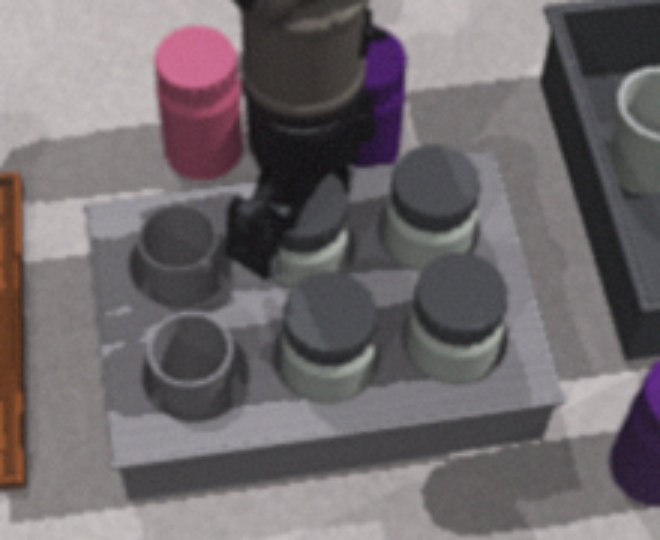

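The fingers straddle the lid of jar B, with the tip at about (250,245) in the crop and clear of the neighbouring jars. Next I close and heft.

```bash
python3 -m jog '[{"fingers":0.055,"x":0,"y":0,"z":0,"rx":0,"ry":0,"rz":0},{"fingers":0.055,"x":0,"y":0,"z":0,"rx":0,"ry":0,"rz":0},{"fingers":0.055,"x":0,"y":0,"z":0,"rx":0,"ry":0,"rz":0},{"fingers":0.055,"x":0,"y":0,"z":0,"rx":0,"ry":0,"rz":0}]' 40
cat >> h.py <<'E'
def heft(n=6):
    f=[]
    for _ in range(n): r.grab_frame("top"); f.append(r.get_obs()["contact_force"])
    print("Fmean",np.mean(f,0).round(2),"sd",np.std(f,0).round(2))
E
python3 -c "
from h import *
st()
heft(4)"
python3 -m jog '[{"fingers":0.055,"x":0,"y":0,"z":-0.01,"rx":0,"ry":0,"rz":0},{"fingers":0.055,"x":0,"y":0,"z":-0.01,"rx":0,"ry":0,"rz":0},{"fingers":0.055,"x":0,"y":0,"z":0,"rx":0,"ry":0,"rz":0},{"fingers":0.055,"x":0,"y":0,"z":0,"rx":0,"ry":0,"rz":0}]'
python3 -c "
from h import *
heft(6);st()"
```

```text
clock: 4.8
tcp_pos: [0.5143, -0.0051, 0.0858]
orientation: [2.902, 1.202, 0.004]
contact_force: [-3.5, 1.6, 10.2]
grip_width: 0.0684
gripper_force: 42.4
t 4.8 tcp [ 0.5143 -0.0051  0.0858] y-ang -45.0 tilt [0.003 0.   ] F [-3.53  1.56 10.23] w 0.0684 g 42.4 q [ 0.17  0.43 -0.35  2.04  0.23  0.7  -1.11]
Fmean [-3.22  1.58 10.64] sd [0.41 0.46 0.49]
clock: 5.5
tcp_pos: [0.513, -0.0059, 0.1037]
orientation: [2.903, 1.201, -0.0]
contact_force: [-0.4, -0.3, -3.5]
grip_width: 0.0681
gripper_force: 45.8
Fmean [ 0.12 -0.23 -3.43] sd [0.62 0.3  0.36]
t 5.8 tcp [ 0.513  -0.0057  0.1035] y-ang -45.0 tilt [-0.001  0.   ] F [-0.32 -0.16 -2.76] w 0.0676 g 45.8 q [ 0.19  0.41 -0.36  2.03  0.21  0.74 -1.09]
```

Jar B weighs about 0.35 kg, so it is full. I set it back down and move to jar A.

```bash
python3 -m jog '[{"fingers":0.055,"x":0,"y":0,"z":0.01,"rx":0,"ry":0,"rz":0},{"fingers":0.055,"x":0,"y":0,"z":0.01,"rx":0,"ry":0,"rz":0},{"fingers":0.055,"x":0,"y":0,"z":0,"rx":0,"ry":0,"rz":0},{"fingers":0.055,"x":0,"y":0,"z":0,"rx":0,"ry":0,"rz":0},{"fingers":0.085,"x":0,"y":0,"z":0,"rx":0,"ry":0,"rz":0},{"fingers":0.085,"x":0,"y":0,"z":0,"rx":0,"ry":0,"rz":0},{"fingers":0.085,"x":0,"y":0,"z":-0.03,"rx":0,"ry":0,"rz":0},{"fingers":0.085,"x":0,"y":0,"z":-0.05,"rx":0,"ry":0,"rz":0}]' 
python3 -m jog '[{"fingers":0.085,"x":0,"y":0,"z":0,"rx":0,"ry":0,"rz":0},{"fingers":0.085,"x":0.0336,"y":-0.0357,"z":0,"rx":0,"ry":0,"rz":0},{"fingers":0.085,"x":0.0336,"y":-0.0357,"z":0,"rx":0,"ry":0,"rz":0},{"fingers":0.085,"x":0,"y":0,"z":0,"rx":0,"ry":0,"rz":0},{"fingers":0.085,"x":0,"y":0,"z":0,"rx":0,"ry":0,"rz":0}]' 
python3 -c "
from h import *
st();go(.5114,.0922,.085)
for c in('top','scene'):
    P,_=cloud(c)
    print([np.round(top(P,np.array(xy),.136)[k],4) for xy in[(.514,-.006),(.5114,.0922)] for k in(0,2,3)])
"
```

```text
clock: 6.8
tcp_pos: [0.512, -0.006, 0.163]
orientation: [-2.901, -1.201, 0.006]
contact_force: [0.2, 0.0, 0.3]
grip_width: 0.0851
gripper_force: 0.0
clock: 7.42
tcp_pos: [0.51, 0.0915, 0.1629]
orientation: [2.903, 1.201, -0.002]
contact_force: [0.2, -0.3, -0.0]
grip_width: 0.0849
gripper_force: 0.0
t 7.42 tcp [0.51   0.0915 0.1629] y-ang -45.0 tilt [-0.001 -0.001] F [ 0.19 -0.34 -0.03] w 0.0849 g 0.0 q [ 0.05  0.34 -0.42  1.97  0.18  0.87 -1.25]
tool x [ 0.707  0.707 -0.001] z [-0.001 -0.001 -1.   ] shift [0.0016 0.0005 0.0779]Traceback (most recent call last):
  File "<string>", line 6, in <module>
    print([np.round(top(P,np.array(xy),.136)[k],4) for xy in[(.514,-.006),(.5114,.0922)] for k in(0,2,3)])
           ~~~~~~~~^^^^^^^^^^^^^^^^^^^^^^^^^^^^^^^
    return _wrapfunc(a, 'round', decimals=decimals, out=out)
    return _wrapit(obj, method, *args, **kwds)
    result = getattr(arr, method)(*args, **kwds)
TypeError: unsupported operand type(s) for *: 'NoneType' and 'float'
```

Occluded by the hand, so I'll check later. Now heft A.

```bash
python3 -m jog '[{"fingers":0.085,"x":0.0016,"y":0.0005,"z":0.04,"rx":0,"ry":0,"rz":0},{"fingers":0.085,"x":0,"y":0,"z":0.038,"rx":0,"ry":0,"rz":0},{"fingers":0.085,"x":0,"y":0,"z":0,"rx":0,"ry":0,"rz":0},{"fingers":0.085,"x":0,"y":0,"z":0,"rx":0,"ry":0,"rz":0},{"fingers":0.055,"x":0,"y":0,"z":0,"rx":0,"ry":0,"rz":0},{"fingers":0.055,"x":0,"y":0,"z":0,"rx":0,"ry":0,"rz":0},{"fingers":0.055,"x":0,"y":0,"z":0,"rx":0,"ry":0,"rz":0},{"fingers":0.055,"x":0,"y":0,"z":0,"rx":0,"ry":0,"rz":0}]' 40
python3 -m jog '[{"fingers":0.055,"x":0,"y":0,"z":-0.01,"rx":0,"ry":0,"rz":0},{"fingers":0.055,"x":0,"y":0,"z":-0.01,"rx":0,"ry":0,"rz":0},{"fingers":0.055,"x":0,"y":0,"z":0,"rx":0,"ry":0,"rz":0},{"fingers":0.055,"x":0,"y":0,"z":0,"rx":0,"ry":0,"rz":0}]'
python3 -c "
from h import *
heft(6);st()
P,_=cloud('scene')
print(top(P,np.array((.514,-.006)),.136))"
```

```text
clock: 8.48
tcp_pos: [0.513, 0.0937, 0.088]
orientation: [2.902, 1.202, 0.005]
contact_force: [-2.8, 1.0, 8.3]
grip_width: 0.0677
gripper_force: 43.4
clock: 8.98
tcp_pos: [0.5117, 0.0929, 0.1058]
orientation: [2.903, 1.201, -0.0]
contact_force: [-1.4, -0.3, -3.6]
grip_width: 0.0671
gripper_force: 46.2
Fmean [-0.01 -0.05 -3.21] sd [0.4  0.35 0.46]
t 9.28 tcp [0.5116 0.093  0.1055] y-ang -45.0 tilt [-0.001 -0.   ] F [ 0.29  0.47 -2.53] w 0.0675 g 46.2 q [ 0.03  0.42 -0.4   2.01  0.23  0.75 -1.3 ]
(array([ 0.51434774, -0.00639076]), 0.03404344245791435, np.float64(0.13620948099515717), 609)
```

Jar A is full too, and B is home. On to D.

```bash
python3 -m jog '[{"fingers":0.055,"x":0,"y":0,"z":0.01,"rx":0,"ry":0,"rz":0},{"fingers":0.055,"x":0,"y":0,"z":0.01,"rx":0,"ry":0,"rz":0},{"fingers":0.055,"x":0,"y":0,"z":0,"rx":0,"ry":0,"rz":0},{"fingers":0.055,"x":0,"y":0,"z":0,"rx":0,"ry":0,"rz":0},{"fingers":0.085,"x":0,"y":0,"z":0,"rx":0,"ry":0,"rz":0},{"fingers":0.085,"x":0,"y":0,"z":0,"rx":0,"ry":0,"rz":0},{"fingers":0.085,"x":0,"y":0,"z":-0.03,"rx":0,"ry":0,"rz":0},{"fingers":0.085,"x":0,"y":0,"z":-0.05,"rx":0,"ry":0,"rz":0}]' 
python3 -m jog '[{"fingers":0.085,"x":0,"y":0,"z":0,"rx":0,"ry":0,"rz":0},{"fingers":0.085,"x":0.0327,"y":0.0338,"z":0,"rx":0,"ry":0,"rz":0},{"fingers":0.085,"x":0.0327,"y":0.0338,"z":0,"rx":0,"ry":0,"rz":0},{"fingers":0.085,"x":0,"y":0,"z":0,"rx":0,"ry":0,"rz":0},{"fingers":0.085,"x":0,"y":0,"z":0,"rx":0,"ry":0,"rz":0}]' 
python3 -c "
from h import *
st();go(.6057,.0914,.085)"
```

```text
clock: 10.32
tcp_pos: [0.5106, 0.0924, 0.165]
orientation: [-2.902, -1.201, 0.006]
contact_force: [0.9, -0.0, 0.6]
grip_width: 0.0853
gripper_force: 0.0
clock: 10.95
tcp_pos: [0.6047, 0.0913, 0.1645]
orientation: [-2.902, -1.201, 0.004]
contact_force: [-0.1, -0.2, -0.6]
grip_width: 0.085
gripper_force: 0.0
t 10.95 tcp [0.6047 0.0913 0.1645] y-ang -45.0 tilt [-0.002 -0.   ] F [-0.11 -0.22 -0.6 ] w 0.085 g 0.0 q [ 0.05  0.47 -0.4   1.75  0.22  0.96 -1.22]
tool x [ 0.707  0.707 -0.002] z [-0.002 -0.    -1.   ] shift [0.0009 0.0008 0.0794]
```

```bash
python3 -m jog '[{"fingers":0.085,"x":0.0009,"y":0.0008,"z":0.04,"rx":0,"ry":0,"rz":0},{"fingers":0.085,"x":0,"y":0,"z":0.0394,"rx":0,"ry":0,"rz":0},{"fingers":0.085,"x":0,"y":0,"z":0,"rx":0,"ry":0,"rz":0},{"fingers":0.085,"x":0,"y":0,"z":0,"rx":0,"ry":0,"rz":0},{"fingers":0.055,"x":0,"y":0,"z":0,"rx":0,"ry":0,"rz":0},{"fingers":0.055,"x":0,"y":0,"z":0,"rx":0,"ry":0,"rz":0},{"fingers":0.055,"x":0,"y":0,"z":0,"rx":0,"ry":0,"rz":0},{"fingers":0.055,"x":0,"y":0,"z":0,"rx":0,"ry":0,"rz":0}]' 40
python3 -m jog '[{"fingers":0.055,"x":0,"y":0,"z":-0.01,"rx":0,"ry":0,"rz":0},{"fingers":0.055,"x":0,"y":0,"z":-0.01,"rx":0,"ry":0,"rz":0},{"fingers":0.055,"x":0,"y":0,"z":0,"rx":0,"ry":0,"rz":0},{"fingers":0.055,"x":0,"y":0,"z":0,"rx":0,"ry":0,"rz":0}]'
python3 -c "
from h import *
heft(6);st()
P,_=cloud('scene')
print(top(P,np.array((.5114,.0922)),.136))"
```

```text
clock: 11.95
tcp_pos: [0.6084, 0.0924, 0.0891]
orientation: [2.902, 1.202, 0.006]
contact_force: [-2.1, -0.2, 7.3]
grip_width: 0.0672
gripper_force: 43.7
clock: 12.45
tcp_pos: [0.6069, 0.0914, 0.1064]
orientation: [2.903, 1.201, -0.0]
contact_force: [0.3, -0.2, -0.7]
grip_width: 0.0678
gripper_force: 45.1
Fmean [ 0.1  -0.1  -1.21] sd [0.56 0.59 0.4 ]
t 12.75 tcp [0.6069 0.0915 0.1061] y-ang -45.0 tilt [-0. -0.] F [-0.65  0.27 -0.87] w 0.0677 g 45.1 q [ 0.03  0.55 -0.38  1.79  0.26  0.85 -1.25]
(array([0.50702703, 0.07248791]), 0.030113063752651215, np.float64(0.13638960250690718), 178)
```

D weighs about 0.12 kg, so it is the light jar. I lift it out and carry it to the tub.

```bash
python3 -m jog '[{"fingers":0.055,"x":0,"y":0,"z":-0.03,"rx":0,"ry":0,"rz":0},{"fingers":0.055,"x":0,"y":0,"z":-0.05,"rx":0,"ry":0,"rz":0},{"fingers":0.055,"x":0,"y":0,"z":-0.05,"rx":0,"ry":0,"rz":0},{"fingers":0.055,"x":0.012,"y":-0.0206,"z":0,"rx":0,"ry":0,"rz":0},{"fingers":0.055,"x":0.024,"y":-0.0412,"z":0,"rx":0,"ry":0,"rz":0},{"fingers":0.055,"x":0.024,"y":-0.0412,"z":0,"rx":0,"ry":0,"rz":0},{"fingers":0.055,"x":0.024,"y":-0.0412,"z":0,"rx":0,"ry":0,"rz":0},{"fingers":0.055,"x":0.024,"y":-0.0412,"z":0,"rx":0,"ry":0,"rz":0}]'
python3 -m jog '[{"fingers":0.055,"x":0.024,"y":-0.0412,"z":0,"rx":0,"ry":0,"rz":0},{"fingers":0.055,"x":0,"y":0,"z":0,"rx":0,"ry":0,"rz":0},{"fingers":0.055,"x":0,"y":0,"z":0,"rx":0,"ry":0,"rz":0}]'
python3 - <<'E'
from h import *
st(); go(.54,.345,.078)
P,c=cloud('scene','pics/s3.png'); P2,c2=cloud('top','pics/t3.png')
for n,xy in dict(A=(.5114,.0922),B=(.514,-.006),C=(.608,-.0015)).items():
    for Q in(P,P2): 
        a=top(Q,np.array(xy),.136); print(n,a)
# caddy edges
for Q in(P2,P):
    s=Q[abs(Q[:,2]-.072)<.005]
    e=[]
    for y in np.arange(-.13,.14,.03):
        t=s[(abs(s[:,1]-y)<.008)&(s[:,0]>.42)&(s[:,0]<.68),0]; e.append((round(y,2),t.min().round(4),t.max().round(4)))
    print(e)
    e=[]
    for x in np.arange(.47,.66,.03):
        t=s[(abs(s[:,0]-x)<.008)&(abs(s[:,1])<.175),1]; e.append((round(x,2),t.min().round(4),t.max().round(4)))
    print(e)
# empty well interior (floor below rim)
for Q in(P2,P):
    s=Q[(np.hypot(Q[:,0]-.607,Q[:,1]-.0925)<.06)&(abs(Q[:,2]-.012)<.005)]; print("floor",s[:,:2].min(0),s[:,:2].max(0),len(s))
E
```

```text
clock: 13.8
tcp_pos: [0.5519, 0.3003, 0.2363]
orientation: [2.903, 1.201, -0.0]
contact_force: [1.1, -0.2, -1.6]
grip_width: 0.0675
gripper_force: 45.7
clock: 14.18
tcp_pos: [0.5404, 0.3446, 0.2361]
orientation: [2.902, 1.201, -0.001]
contact_force: [0.9, -1.9, -0.6]
grip_width: 0.0672
gripper_force: 45.7
t 14.18 tcp [0.5404 0.3446 0.2361] y-ang -45.0 tilt [-0.    -0.001] F [ 0.93 -1.93 -0.57] w 0.0672 g 45.7 q [-0.32  0.46 -0.48  1.61  0.23  1.13 -1.64]
tool x [ 0.707  0.707 -0.001] z [-0.    -0.001 -1.   ] shift [ 0.0002 -0.0007  0.1581]
A (array([0.51142974, 0.09174103]), 0.03425595909357071, np.float64(0.1362577472259911), 595)
A (array([0.51010666, 0.0903694 ]), 0.03333443030714989, np.float64(0.1365923470408023), 490)
B (array([ 0.51447513, -0.00635227]), 0.03410322964191437, np.float64(0.13625753954129255), 608)
B (array([ 0.51257189, -0.00760564]), 0.033091671764850616, np.float64(0.13687490868807245), 500)
C (array([ 0.60829981, -0.00070208]), 0.033312924206256866, np.float64(0.13626872738469448), 689)
C (array([ 0.60707574, -0.00148678]), 0.0329083688557148, np.float64(0.13
[... 1492 characters left out ...]
p.float64(0.4466), np.float64(0.6725)), (np.float64(0.11), np.float64(0.5332), np.float64(0.6717)), (np.float64(0.14), np.float64(0.4468), np.float64(0.6719))]
[(np.float64(0.47), np.float64(-0.1632), np.float64(0.1588)), (np.float64(0.5), np.float64(-0.1618), np.float64(0.1578)), (np.float64(0.53), np.float64(-0.1619), np.float64(0.1593)), (np.float64(0.56), np.float64(-0.1618), np.float64(0.1593)), (np.float64(0.59), np.float64(-0.1623), np.float64(0.1598)), (np.float64(0.62), np.float64(-0.162), np.float64(0.1601)), (np.float64(0.65), np.float64(-0.1618), np.float64(0.161))]
floor [0.58508827 0.0341163 ] [0.64706289 0.12792421] 396
floor [0.56608055 0.06593312] [0.66663598 0.13253127] 439
```

View pics/s3.png

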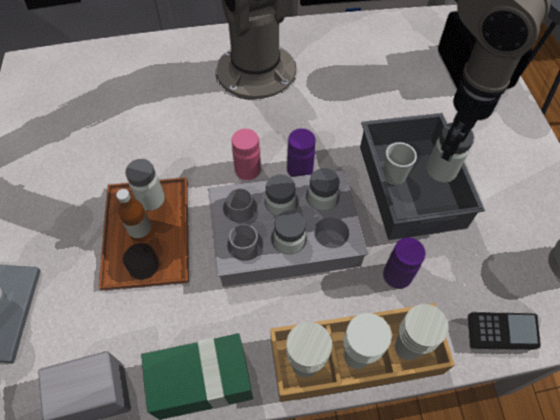

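The scene picture shows jar D held over the tub at (448,150), clear of the tumbler at (399,162), and the empty well at (332,232). I lower it in.

```bash
python3 -m jog '[{"fingers":0.055,"x":0,"y":0,"z":0.05,"rx":0,"ry":0,"rz":0},{"fingers":0.055,"x":0,"y":0,"z":0.05,"rx":0,"ry":0,"rz":0},{"fingers":0.055,"x":0,"y":0,"z":0.035,"rx":0,"ry":0,"rz":0},{"fingers":0.055,"x":0,"y":0,"z":0.012,"rx":0,"ry":0,"rz":0},{"fingers":0.055,"x":0,"y":0,"z":0.004,"rx":0,"ry":0,"rz":0},{"fingers":0.055,"x":0,"y":0,"z":0.003,"rx":0,"ry":0,"rz":0},{"fingers":0.055,"x":0,"y":0,"z":0,"rx":0,"ry":0,"rz":0},{"fingers":0.055,"x":0,"y":0,"z":0,"rx":0,"ry":0,"rz":0}]'
python3 -c "
from h import *
heft(3);st()"
```

```text
clock: 15.28
tcp_pos: [0.5407, 0.3454, 0.0833]
orientation: [-2.903, -1.201, -0.002]
contact_force: [0.2, -0.8, -1.0]
grip_width: 0.0674
gripper_force: 45.8
Fmean [ 0.5   0.16 -1.02] sd [0.46 0.51 0.33]
t 15.43 tcp [0.5404 0.3453 0.0828] y-ang -45.0 tilt [0.001 0.   ] F [-0.06  0.73 -1.21] w 0.0675 g 45.8 q [-0.36  0.62 -0.43  1.73  0.33  0.86 -1.72]
```

```bash
python3 -m jog '[{"fingers":0.055,"x":0,"y":0,"z":0.002,"rx":0,"ry":0,"rz":0},{"fingers":0.055,"x":0,"y":0,"z":0.002,"rx":0,"ry":0,"rz":0},{"fingers":0.055,"x":0,"y":0,"z":0.002,"rx":0,"ry":0,"rz":0},{"fingers":0.055,"x":0,"y":0,"z":0,"rx":0,"ry":0,"rz":0},{"fingers":0.055,"x":0,"y":0,"z":0,"rx":0,"ry":0,"rz":0}]'
python3 -c "
from h import *
heft(3);st()"
```

```text
clock: 16.05
tcp_pos: [0.542, 0.3471, 0.0811]
orientation: [-2.902, -1.202, -0.009]
contact_force: [-5.6, -2.9, 27.1]
grip_width: 0.0675
gripper_force: 48.0
Fmean [-5.66 -3.25 25.81] sd [0.21 0.52 0.2 ]
t 16.2 tcp [0.542  0.3471 0.0811] y-ang -45.0 tilt [0.005 0.003] F [-5.55 -2.67 26.07] w 0.0671 g 48.0 q [-0.36  0.63 -0.43  1.73  0.33  0.85 -1.72]
```

Touchdown at TCP z of about 0.081. I ease off, release, rise, then cross to the spare.

```bash
python3 -m jog '[{"fingers":0.055,"x":0,"y":0,"z":-0.003,"rx":0,"ry":0,"rz":0},{"fingers":0.055,"x":0,"y":0,"z":0,"rx":0,"ry":0,"rz":0},{"fingers":0.085,"x":0,"y":0,"z":0,"rx":0,"ry":0,"rz":0},{"fingers":0.085,"x":0,"y":0,"z":0,"rx":0,"ry":0,"rz":0},{"fingers":0.085,"x":0,"y":0,"z":0,"rx":0,"ry":0,"rz":0},{"fingers":0.085,"x":0,"y":0,"z":-0.03,"rx":0,"ry":0,"rz":0},{"fingers":0.085,"x":0,"y":0,"z":-0.06,"rx":0,"ry":0,"rz":0},{"fingers":0.085,"x":0,"y":0,"z":-0.055,"rx":0,"ry":0,"rz":0}]'
python3 -m jog '[{"fingers":0.085,"x":-0.0459,"y":0.0314,"z":0,"rx":0,"ry":0,"rz":0},{"fingers":0.085,"x":-0.0459,"y":0.0314,"z":0,"rx":0,"ry":0,"rz":0},{"fingers":0.085,"x":-0.0459,"y":0.0314,"z":0,"rx":0,"ry":0,"rz":0},{"fingers":0.085,"x":-0.0459,"y":0.0314,"z":0,"rx":0,"ry":0,"rz":0},{"fingers":0.085,"x":-0.0459,"y":0.0314,"z":0,"rx":0,"ry":0,"rz":0},{"fingers":0.085,"x":-0.0459,"y":0.0314,"z":0,"rx":0,"ry":0,"rz":0},{"fingers":0.085,"x":-0.0459,"y":0.0314,"z":0,"rx":0,"ry":0,"rz":0},{"fingers":0.085,"x":-0.0459,"y":0.0314,"z":0,"rx":0,"ry":0,"rz":0}]'
python3 -m jog '[{"fingers":0.085,"x":-0.0459,"y":0.0314,"z":0,"rx":0,"ry":0,"rz":0},{"fingers":0.085,"x":-0.0459,"y":0.0314,"z":0,"rx":0,"ry":0,"rz":0},{"fingers":0.085,"x":-0.0459,"y":0.0314,"z":0,"rx":0,"ry":0,"rz":0},{"fingers":0.085,"x":-0.0459,"y":0.0314,"z":0,"rx":0,"ry":0,"rz":0},{"fingers":0.085,"x":0,"y":0,"z":0,"rx":0,"ry":0,"rz":10},{"fingers":0.085,"x":0,"y":0,"z":0,"rx":0,"ry":0,"rz":10},{"fingers":0.085,"x":0,"y":0,"z":0,"rx":0,"ry":0,"rz":10},{"fingers":0.085,"x":0,"y":0,"z":0,"rx":0,"ry":0,"rz":0}]'
python3 -m jog '[{"fingers":0.085,"x":0,"y":0,"z":0,"rx":0,"ry":0,"rz":0}]'
python3 - <<'E'
from h import *
st(); go(.4175,-.3113,.080)
for c in("top","scene"):
    P,_=cloud(c,f'pics/{c}4.png')
    for n,xy,zt in[("D",(.54,.345),.128),("tumbler",(.437,.298),.092),("bottle",(.506,-.335),.171),("spare",(.417,-.311),.130),("lids",(.593,-.331),.051)]: print(c,n,top(P,np.array(xy),zt))
E
```

```text
clock: 17.2
tcp_pos: [0.5401, 0.345, 0.2258]
orientation: [-2.903, -1.202, 0.001]
contact_force: [0.8, -0.2, -0.3]
grip_width: 0.0848
gripper_force: 0.0
clock: 18.2
tcp_pos: [0.4574, -0.0938, 0.2245]
orientation: [2.902, 1.202, 0.001]
contact_force: [-0.2, 0.3, 0.7]
grip_width: 0.0848
gripper_force: 0.0
clock: 19.2
tcp_pos: [0.4168, -0.3106, 0.2242]
orientation: [-3.114, -0.412, 0.001]
contact_force: [-0.0, 0.6, -0.5]
grip_width: 0.0848
gripper_force: 0.0
clock: 19.32
tcp_pos: [0.4169, -0.3106, 0.2243]
orientation: [-3.114, -0.415, 0.0]
contact_force: [0.3, 0.5, 0.4]
grip_width: 0.0849
gripper_force: 0.0
t 19.32 tcp [ 0.4169 -0.3106  0.2243] y-ang -74.8 tilt [-0.  0.] F [0.25 0.46 0.42] w 0.0849 g 0.0 q [ 0.6   0.23 -0.09  1.93  0.02  0.98 -0.81]
tool x [ 0.965  0.262 -0.   ] z [-0.  0. -1.] shift [0.0004 0.0009 0.1443]
top D (array([0.53866311, 0.34396504]), 0.03292723372578621, np.float64(0.12881068858656522), 490)
top tumbler (array([0.43699727, 0.2972336 ]), 0.037366244941949844, np.float64(0.0920207005461466), 155)
top bottle (array([ 0.50564516, -0.33486173]), 0.013422532938420773, np.float64(0.1718579156676752), 90)
top spare (array([ 0.40500609, -0.31357084]), 0.03230361267924309, np.float64(0.13089592568795014), 290)
top lids (array([ 0.59268069, -0.33157182]), 0.036751698702573776, np.float64(0.05169413140172099), 509)
scene D (array([0.53995942, 0.34624559]), 0.03323623538017273, np.float64(0.12803548272644885), 535)
scene tumbler (array([0.43455852, 0.2999826 ]), 0.038628559559583664, np.float64(0.09041014183123477), 208)
scene bottle (array([ 0.50622636, -0.3355606 ]), 0.014405337162315845, np.float64(0.1708083526348106), 111)
scene spare (array([ 0.41836742, -0.31117156]), 0.03354537859559059, np.float64(0.12960295465325708), 541)
scene lids (array([ 0.59521376, -0.33061863]), 0.03711502626538277, np.float64(0.05043515411400049), 724)
```

D stands upright in the tub with its lid at z = 0.128, and the tumbler has not moved. I descend to the spare, grip it and lift.

```bash
python3 -m jog '[{"fingers":0.085,"x":0.0004,"y":0.0009,"z":0.05,"rx":0,"ry":0,"rz":0},{"fingers":0.085,"x":0,"y":0,"z":0.05,"rx":0,"ry":0,"rz":0},{"fingers":0.085,"x":0,"y":0,"z":0.0443,"rx":0,"ry":0,"rz":0},{"fingers":0.085,"x":0,"y":0,"z":0,"rx":0,"ry":0,"rz":0},{"fingers":0.085,"x":0,"y":0,"z":0,"rx":0,"ry":0,"rz":0},{"fingers":0.055,"x":0,"y":0,"z":0,"rx":0,"ry":0,"rz":0},{"fingers":0.055,"x":0,"y":0,"z":0,"rx":0,"ry":0,"rz":0},{"fingers":0.055,"x":0,"y":0,"z":0,"rx":0,"ry":0,"rz":0}]' 45
python3 -m jog '[{"fingers":0.055,"x":0,"y":0,"z":0,"rx":0,"ry":0,"rz":0},{"fingers":0.055,"x":0,"y":0,"z":-0.01,"rx":0,"ry":0,"rz":0},{"fingers":0.055,"x":0,"y":0,"z":-0.03,"rx":0,"ry":0,"rz":0},{"fingers":0.055,"x":0,"y":0,"z":-0.05,"rx":0,"ry":0,"rz":0},{"fingers":0.055,"x":0,"y":0,"z":-0.05,"rx":0,"ry":0,"rz":0},{"fingers":0.055,"x":0,"y":0,"z":-0.03,"rx":0,"ry":0,"rz":0},{"fingers":0.055,"x":0,"y":0,"z":0,"rx":0,"ry":0,"rz":0},{"fingers":0.055,"x":0,"y":0,"z":0,"rx":0,"ry":0,"rz":0}]'
python3 - <<'E'
from h import *
heft(4);st(); go(.607,.0922,.245)
E
```

```text
clock: 20.42
tcp_pos: [0.4189, -0.312, 0.0825]
orientation: [3.113, 0.41, 0.005]
contact_force: [-0.6, 2.1, 7.3]
grip_width: 0.0666
gripper_force: 48.7
clock: 21.42
tcp_pos: [0.4166, -0.311, 0.2491]
orientation: [-3.114, -0.409, 0.002]
contact_force: [-0.1, -0.1, -4.1]
grip_width: 0.0665
gripper_force: 52.2
Fmean [ 0.23  0.02 -3.34] sd [0.37 0.77 0.26]
t 21.62 tcp [ 0.4168 -0.311   0.2487] y-ang -75.0 tilt [-0.002  0.001] F [ 0.35  0.38 -3.42] w 0.0667 g 52.2 q [ 0.6   0.21 -0.09  1.9   0.02  1.04 -0.81]
tool x [ 0.966  0.258 -0.002] z [-0.002  0.001 -1.   ] shift [ 0.288  -0.3404  0.0038]
```

```bash
python3 -m jog '[{"fingers":0.055,"x":0,"y":0,"z":0,"rx":0,"ry":0,"rz":-10},{"fingers":0.055,"x":0,"y":0,"z":0,"rx":0,"ry":0,"rz":-10},{"fingers":0.055,"x":0,"y":0,"z":0,"rx":0,"ry":0,"rz":-10},{"fingers":0.055,"x":0.021,"y":-0.0075,"z":0,"rx":0,"ry":0,"rz":0},{"fingers":0.055,"x":0.042,"y":-0.0151,"z":0,"rx":0,"ry":0,"rz":0},{"fingers":0.055,"x":0.042,"y":-0.0151,"z":0,"rx":0,"ry":0,"rz":0},{"fingers":0.055,"x":0.042,"y":-0.0151,"z":0,"rx":0,"ry":0,"rz":0},{"fingers":0.055,"x":0.042,"y":-0.0151,"z":0,"rx":0,"ry":0,"rz":0}]'
python3 -m jog '[{"fingers":0.055,"x":0.042,"y":-0.0151,"z":0,"rx":0,"ry":0,"rz":0},{"fingers":0.055,"x":0.042,"y":-0.0151,"z":0,"rx":0,"ry":0,"rz":0},{"fingers":0.055,"x":0.042,"y":-0.0151,"z":0,"rx":0,"ry":0,"rz":0},{"fingers":0.055,"x":0.042,"y":-0.0151,"z":0,"rx":0,"ry":0,"rz":0},{"fingers":0.055,"x":0.042,"y":-0.0151,"z":0,"rx":0,"ry":0,"rz":0},{"fingers":0.055,"x":0.0205,"y":-0.0075,"z":0,"rx":0,"ry":0,"rz":0},{"fingers":0.055,"x":0,"y":0,"z":0,"rx":0,"ry":0,"rz":0},{"fingers":0.055,"x":0,"y":0,"z":0,"rx":0,"ry":0,"rz":0}]'
python3 - <<'E'
from h import *
r.grab_frame("top");st(); go(.607,.0922,.086)
p,d=r.grab_frame("scene"); cv2.imwrite("pics/s5.png",cv2.resize(p[100:300,180:400,::-1],None,fx=2.5,fy=2.5))
E
```

```text
clock: 22.62
tcp_pos: [0.5034, -0.1285, 0.2493]
orientation: [-2.902, -1.201, 0.002]
contact_force: [0.7, -0.7, -3.0]
grip_width: 0.0665
gripper_force: 51.9
clock: 23.62
tcp_pos: [0.6073, 0.0899, 0.2494]
orientation: [2.903, 1.199, -0.003]
contact_force: [-0.3, -0.0, -3.1]
grip_width: 0.0661
gripper_force: 51.9
t 23.68 tcp [0.6073 0.0897 0.2496] y-ang -45.2 tilt [-0.001 -0.001] F [ 1.01 -0.4  -3.77] w 0.0666 g 51.9 q [ 0.04  0.39 -0.37  1.67  0.16  1.12 -1.17]
tool x [ 0.709  0.705 -0.002] z [-0.001 -0.001 -1.   ] shift [ 0.0019 -0.002   0.1636]
```

View pics/s5.png

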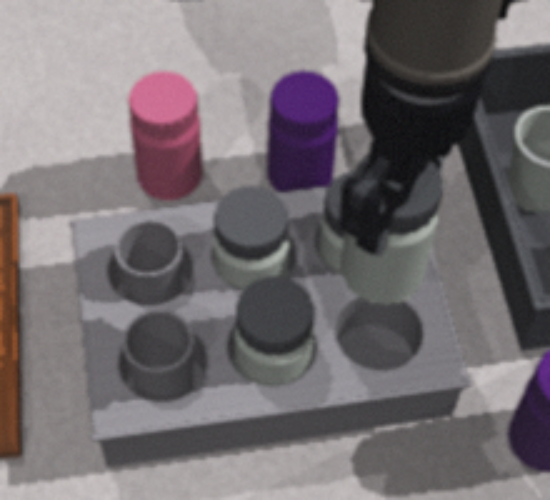

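The spare hangs upright just above the empty well, which is at (380,333) in the crop. I descend in stages.

```bash
python3 -m jog '[{"fingers":0.055,"x":0.0018,"y":-0.0018,"z":0.04,"rx":0,"ry":0,"rz":0},{"fingers":0.055,"x":0,"y":0,"z":0.04,"rx":0,"ry":0,"rz":0},{"fingers":0.055,"x":0,"y":0,"z":0,"rx":0,"ry":0,"rz":0},{"fingers":0.055,"x":0,"y":0,"z":0,"rx":0,"ry":0,"rz":0},{"fingers":0.055,"x":0,"y":0,"z":0.012,"rx":0,"ry":0,"rz":0},{"fingers":0.055,"x":0,"y":0,"z":0.012,"rx":0,"ry":0,"rz":0},{"fingers":0.055,"x":0,"y":0,"z":0.006,"rx":0,"ry":0,"rz":0},{"fingers":0.055,"x":0,"y":0,"z":0,"rx":0,"ry":0,"rz":0}]'
python3 -c "
from h import *
heft(3);st();go(.607,.0922,.086)"
```

```text
clock: 24.72
tcp_pos: [0.6072, 0.0942, 0.1394]
orientation: [-2.902, -1.202, 0.002]
contact_force: [-0.5, -0.6, -2.5]
grip_width: 0.0664
gripper_force: 52.7
Fmean [ 0.14  0.94 -3.47] sd [0.24 0.08 0.63]
t 24.88 tcp [0.6079 0.0944 0.1404] y-ang -45.0 tilt [0.001 0.   ] F [-0.05  1.05 -2.61] w 0.0663 g 52.7 q [ 0.01  0.5  -0.35  1.77  0.21  0.91 -1.22]
tool x [0.707 0.707 0.   ] z [ 0.001  0.    -1.   ] shift [-0.0022  0.0009  0.0544]
```

```bash
python3 -m jog '[{"fingers":0.055,"x":-0.0018,"y":0.0007,"z":0.015,"rx":0,"ry":0,"rz":0},{"fingers":0.055,"x":0,"y":0,"z":0.015,"rx":0,"ry":0,"rz":0},{"fingers":0.055,"x":0,"y":0,"z":0.012,"rx":0,"ry":0,"rz":0},{"fingers":0.055,"x":0,"y":0,"z":0.006,"rx":0,"ry":0,"rz":0},{"fingers":0.055,"x":0,"y":0,"z":0.002,"rx":0,"ry":0,"rz":0},{"fingers":0.055,"x":0,"y":0,"z":0,"rx":0,"ry":0,"rz":0},{"fingers":0.055,"x":0,"y":0,"z":0,"rx":0,"ry":0,"rz":0}]'
python3 -c "
from h import *
heft(3);st()"
```

```text
clock: 25.75
tcp_pos: [0.6072, 0.0926, 0.0906]
orientation: [2.903, 1.201, 0.001]
contact_force: [0.8, 0.7, -3.2]
grip_width: 0.0665
gripper_force: 52.7
Fmean [ 0.13  0.22 -3.95] sd [0.26 0.71 0.68]
t 25.9 tcp [0.6071 0.0925 0.0905] y-ang -45.0 tilt [0.001 0.   ] F [-0.18  0.39 -3.  ] w 0.0662 g 52.7 q [-0.    0.56 -0.34  1.8   0.24  0.82 -1.24]
```

```bash
python3 -m jog '[{"fingers":0.055,"x":0,"y":0,"z":0.0015,"rx":0,"ry":0,"rz":0},{"fingers":0.055,"x":0,"y":0,"z":0.0015,"rx":0,"ry":0,"rz":0},{"fingers":0.055,"x":0,"y":0,"z":0,"rx":0,"ry":0,"rz":0},{"fingers":0.055,"x":0,"y":0,"z":0,"rx":0,"ry":0,"rz":0}]'
python3 -c "
from h import *
heft(3);st()"
```

```text
clock: 26.4
tcp_pos: [0.6073, 0.0929, 0.0886]
orientation: [2.902, 1.201, 0.002]
contact_force: [-3.3, -0.7, 7.6]
grip_width: 0.0662
gripper_force: 54.0
Fmean [-3.37 -0.25  7.48] sd [0.38 0.51 0.47]
t 26.55 tcp [0.6073 0.0929 0.0886] y-ang -45.0 tilt [0.001 0.   ] F [-3.   -0.43  8.1 ] w 0.0665 g 54.0 q [-0.    0.56 -0.34  1.8   0.25  0.81 -1.25]
```

The jar is seated. I release, rise and pull away, then verify.

```bash
python3 -m jog '[{"fingers":0.085,"x":0,"y":0,"z":0,"rx":0,"ry":0,"rz":0},{"fingers":0.085,"x":0,"y":0,"z":0,"rx":0,"ry":0,"rz":0},{"fingers":0.085,"x":0,"y":0,"z":0,"rx":0,"ry":0,"rz":0},{"fingers":0.085,"x":0,"y":0,"z":-0.03,"rx":0,"ry":0,"rz":0},{"fingers":0.085,"x":0,"y":0,"z":-0.06,"rx":0,"ry":0,"rz":0},{"fingers":0.085,"x":0,"y":0,"z":-0.06,"rx":0,"ry":0,"rz":0},{"fingers":0.085,"x":0.009,"y":-0.047,"z":0,"rx":0,"ry":0,"rz":0},{"fingers":0.085,"x":0.009,"y":-0.047,"z":0,"rx":0,"ry":0,"rz":0}]'
python3 -m jog '[{"fingers":0.085,"x":0.009,"y":-0.047,"z":0,"rx":0,"ry":0,"rz":0},{"fingers":0.085,"x":0.009,"y":-0.047,"z":0,"rx":0,"ry":0,"rz":0},{"fingers":0.085,"x":0,"y":0,"z":0,"rx":0,"ry":0,"rz":0},{"fingers":0.085,"x":0,"y":0,"z":0,"rx":0,"ry":0,"rz":0},{"fingers":0.085,"x":0,"y":0,"z":0,"rx":0,"ry":0,"rz":0},{"fingers":0.085,"x":0,"y":0,"z":0,"rx":0,"ry":0,"rz":0}]'
python3 - <<'E'
from h import *
st()
for c in("top","scene"):
    P,_=cloud(c,f"pics/{c}6.png")
    for n,xy,zt in[("A",(.511,.092),.136),("B",(.513,-.006),.136),("C",(.608,-.001),.136),("S",(.607,.092),.136),("D",(.54,.345),.128),("bk1",(.607,-.1),.108),("bk2",(.514,-.0975),.108),("bottle",(.506,-.335),.171),("lids",(.594,-.331),.051),("tumbler",(.437,.298),.092)]:
        a=top(P,np.array(xy),zt); print(c,n,a[0] if a[0] is None else a[0].round(4),np.round(a[2],4),a[3])
E
```

```text
clock: 27.55
tcp_pos: [0.5531, 0.1724, 0.2381]
orientation: [2.904, 1.199, 0.003]
contact_force: [-0.0, -0.3, -0.7]
grip_width: 0.0849
gripper_force: 0.0
clock: 28.3
tcp_pos: [0.5002, 0.2498, 0.2369]
orientation: [2.904, 1.198, -0.0]
contact_force: [0.2, -0.5, -0.5]
grip_width: 0.0854
gripper_force: 0.0
t 28.3 tcp [0.5002 0.2498 0.2369] y-ang -45.1 tilt [-0. -0.] F [ 0.2  -0.5  -0.53] w 0.0854 g 0.0 q [-0.2   0.32 -0.46  1.8   0.16  1.05 -1.51]
top A [0.5101 0.0903] 0.1366 492
top B [ 0.5128 -0.0073] 0.1367 496
top C [ 0.6071 -0.0021] 0.1368 482
top S [0.6051 0.0883] 0.1368 481
top D [0.5286 0.37  ] 0.128 27
top bk1 [ 0.6086 -0.1012] 0.1082 100
top bk2 [ 0.5154 -0.0982] 0.108 104
top bottle [ 0.5056 -0.3347] 0.172 96
top lids [ 0.5927 -0.3317] 0.0516 510
top tumbler [0.4269 0.3137] 0.0916 84
scene A [0.5113 0.0916] 0.1364 590
scene B [ 0.5144 -0.0063] 0.1362 607
scene C [ 0.6084 -0.0007] 0.1363 687
scene S [0.6064 0.0895] 0.1363 676
scene D [0.5401 0.3461] 0.1281 538
scene bk1 [ 0.6061 -0.0992] 0.107 180
scene bk2 [ 0.513  -0.0972] 0.1068 163
scene bottle [ 0.5065 -0.3351] 0.1711 112
scene lids [ 0.5953 -0.3304] 0.0503 725
scene tumbler [0.4419 0.3018] 0.091 162
```

View pics/scene6.png

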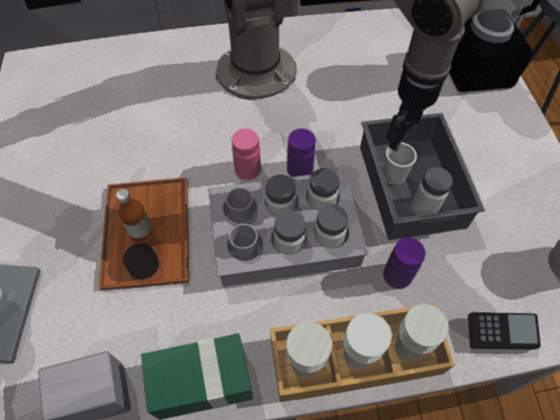

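All four caddy lids read z of about 0.1363, so the jars are home. The light jar stands in the tub at (433,190), the tumbler is at (400,162), the bystanders have not moved, and the gripper touches nothing.

```bash
python3 -c "
from bench import r
print(r.hand_in())"
```

```text
the job is handed in; nothing more can be done
None
```

I handed the job in at 28 s: the light jar (0.12 kg, found by hefting) stands upright in the tub, the spare and the other three jars are fully home in the caddy, and the beakers, bottle, lids and tumbler were not knocked or shifted.

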